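# Change the label-paper roll and clear the waste

### The arm

A 6-joint arm with a two-finger parallel gripper is mounted at the origin on the work surface. World frame = base frame: x ahead of the robot, y to its left, z up, the work surface at z = 0. Lengths are in mm, angles in rad, forces in N, time in s.
With the tool pointing down it reaches from about 275 to 725 mm from the base axis. Payload 5.6 kg.
Tool frame: the origin (TCP) lies where the fingers leave the gripper's body, on its centre line; the fingertips stand 73 mm ahead of it and the grasp point (between the pads) lies 54 mm ahead of it; z points along the fingers, y is the line along which they close (so a half turn about z gives the same grasp; the last joint's range is limited). The gripper opens to 85 mm and grips with 20 to 120 N. Pads are 22 mm wide; open, the fingers measure 114 mm over their backs; the gripper's body (76 mm by 85 mm) begins 54 mm behind the grasp point. The pads swing forward as they close: fully open they stand 13 mm farther back than shut.
Start: joints at [1.625, 0.255, 0.108, 0, -1.424, -0.285], TCP at [125.789, 535.416, 303.883] pointing down, gripper open.
Joint ranges: [-2.95, 2.95], [-1.21, 1.97], [-1.09, 1.5], [-2.87, 1.71], [-2.94, -0.07], [-3.05, 3.05]. Speed limits (rad/s): [2.57, 2.57, 3.14, 3.14, 3.14, 3.14].

### API

Orientations are given as a unit quaternion [w, x, y, z].
In Python, from workcell import arm gives the robot as it stands.
- The arm moves only by the shell command python3 -m handwheel 'ROWS'. ROWS is JSON, one flat list of numbers, 7 for each row, row after row: the shift along the tool's x, y, z in m, then the turn, a rotation vector about the tool's x, y, z in degrees, then the opening, from 0 (shut) to 1 (fully open). In form: [dx, dy, dz, rx, ry, rz, fingers, dx, dy, dz, rx, ry, rz, fingers, ...]. A call has 1 to 8 rows; each row is the pose to reach, as a shift and turn from the pose commanded when the call began, along the tool's axes at that moment; what a row does not reach only later rows make up. A row lasts 1/12 s, in which the tool goes at most 41.7 mm and 7.16 degrees, less where a joint would pass 70% of its speed; a pose out of reach is approached as far as the arm can. A call with a gripper value outside its range is refused whole. The fingers move at their own pace and stop on an object; the grip force is fixed at half the most. Time passes only in rows, so rows that repeat a pose let the fingers close. It gives the time, the measured TCP pose, the force, the opening and the grip force at its end, in the units of the state.
- arm.state(): the state, without advancing time (a new reading comes with each control period).
- arm.camera(name): name is "side" or "top"; returns the picture (480x640x3 uint8, red, green, blue); there is no depth.
- arm.get_calibration(name): a dict with "vertical_fov" (degrees; the focal length in pixels is half the picture's height over the tangent of half this angle, whatever the lens; pixels are square), "cx", "cy" (the principal point, pixels), "k1" (the pictures are not rectified: a ray, as slopes to the right and down, at radius r is drawn at 1 + k1 r^2 times it, then the intrinsics apply), "R" (3x3) and "t" (3): a world point X has camera coordinates R X + t. Camera axes: x right, y down, z forward; pixel columns grow to the right and rows downward; lengths in mm; the calibration is good to about 2 mm. A picture is of the moment at which its call begins. get_calibration takes no time and is no camera call.
- arm.sign_off(): hands the job in; it is judged then, once.
The state is a dict: "clock": time; "q": joint angles; "dq": joint speeds; "tau": joint torques, N m; "eef_pos": TCP position; "eef_rot": TCP orientation; "contact_force": force on the tool from outside, world axes, zero at the start; "torque": the same for the moment, N m; "gripper_width": finger opening in mm; "grip_force": force on a finger pad.
Only numpy, scipy, OpenCV 4.12 (cv2) and the standard library are available. Lean on these libraries where they do the work, as an engineer would, in place of code of your own. Each camera call takes 0.05 s, during which the arm holds its last target. There are 200 camera calls.

### The job

The label-paper roll on this bench is used up: put the empty cardboard core from the spindle, and the two crumpled paper balls lying among the sample pots, into the open grey waste bin. Put the fresh roll in its place, lowering it over the spindle rather than dropping it, until it stands fully down on the base plate. Leave the two white pots and the amber jar standing where they are.

Things in the scene. Friction and masses are not known exactly. Their poses are not given: they have to be found in the camera images.
- bin: open-topped rectangular grey plastic waste bin, 180 (its x) by 160 (its y) by 110 mm high, walls and floor 4 mm thick; does not move. Origin: centre of its underside, z up. It may stand to the robot's left or right
- stand: roll stand, does not move: dark steel disc 120 mm across and 14 mm thick with an upright bright steel spindle in its centre, 19 mm across, whose top is rounded over the last 8 mm and ends 88 mm above the bench. Origin: centre of the underside of the disc, z up. It stands left or right, across from the bin
- seat (a point): point on the spindle's axis at the height of the disc's upper face (14 mm above the bench), where a roll or core comes to rest; z up
- core: empty brown cardboard tube, 33 mm outside, 26 mm bore, 60 mm long, about 20 g; starts standing over the spindle on the disc (the spindle's tip shows 14 mm above it). Origin: centre of its lower end, z along its axis
- core_center (a point): middle of the empty core's axis, 30 mm from either end
- roll: fresh roll of label paper standing upright on the bench: white cylinder 62 mm across and 60 mm high on a brown cardboard core with a 26 mm through bore, 100 to 200 g; the same either way up. Origin: centre of its lower end, z along its axis
- roll_center (a point): middle of the fresh roll's axis, 30 mm from either end
- wad_a: larger crumpled paper ball, firm and lumpy with a flat foot, about 45 to 50 mm across and 45 mm high, light. Origin: centre of its foot, z up at the start
- wad_a_center (a point): middle of the larger paper ball, 24 mm above its foot
- wad_b: smaller crumpled paper ball, firm and lumpy with a flat foot, about 38 to 43 mm across and 38 mm high, light. Origin: centre of its foot, z up at the start
- wad_b_center (a point): middle of the smaller paper ball, 20 mm above its foot
- pot_a: closed white plastic sample pot with a screw cap, 36 mm across, 55 mm high, standing on the bench; to be left alone. Origin: centre of its underside, z up
- pot_b: a second white sample pot, the same as the first; to be left alone. Origin: centre of its underside, z up
- jar: closed amber glass jar with a black cap, 44 mm across, 65 mm high, standing on the bench; to be left alone. Origin: centre of its underside, z up

How it is judged (in metres and radians):
At the end, for the whole second after the job is handed in: Both paper balls and the core at rest in the bin (middles inside its walls, below 100 mm above its underside); fresh roll at rest over the spindle, upright within 0.08 rad, its middle within 8 mm of the axis and 25 to 35 mm above the disc (fully down is 30) (x of wad_a_center in the frame of bin between -0.086 and 0.086 m and y of wad_a_center in the frame of bin between -0.076 and 0.076 m and z of wad_a_center in the frame of bin between 0 and 0.1 m and linear speed of each of wad_a, wad_b, core, roll below 0.03 m/s and x of wad_b_center in the frame of bin between -0.086 and 0.086 m and y of wad_b_center in the frame of bin between -0.076 and 0.076 m and z of wad_b_center in the frame of bin between 0 and 0.1 m and x of core_center in the frame of bin between -0.086 and 0.086 m and y of core_center in the frame of bin between -0.076 and 0.076 m and z of core_center in the frame of bin between 0 and 0.1 m and horizontal distance between roll_center and seat below 0.008 m and z of roll_center in the frame of seat between 0.025 and 0.035 m and angle between the z axis of roll and the z axis of stand, either way round below 0.08 rad); the robot touches nothing.
It fails at once if a pot or the jar is pushed more than 40 mm away or tipped by more than 0.5 rad (distance of any of pot_a, pot_b, jar from where it was at the start of the episode above 0.04 m or angle between any of pot_a, pot_b, jar's own z axis and vertical above 0.5 rad).
It fails at once if the fresh roll is dropped onto the spindle: it comes down round the spindle faster than 0.5 m/s (horizontal distance between roll_center and seat below 0.008 m and z of roll_center in the frame of seat below 0.085 m and linear speed of roll above 0.5 m/s).
It also fails if it takes over 72 s, if anything falls off the work surface, if the arm or the gripper's body presses on something with over 40 N, if the wrist force passes 120 N, or if a joint passes its speed limit or range.

## Working session

There is one attempt and no reset: what is moved stays moved. The work goes in short steps, Python scripts to look and compute and a shell command to move; the robot and the scene stay as the last step left them, time stands still between calls to the robot, and variables do not carry over. Pictures are saved under pics/ and viewed, at most 10 in all, crops included, and the job is handed in when it is done.

```bash
mkdir -p pics; ls; cat > h.py <<'E'
import numpy as np, cv2
from workcell import arm
def cal(n):
    c=arm.get_calibration(n); f=240/np.tan(np.radians(c["vertical_fov"])/2)
    return f,c["cx"],c["cy"],c["k1"],np.array(c["R"]),np.array(c["t"])
def ray(n,u,v):
    f,cx,cy,k,R,t=cal(n); K=np.array([[f,0,cx],[0,f,cy],[0,0,1.]])
    p=cv2.undistortPoints(np.array([[[u,v]]],float),K,np.array([k,0,0,0.]))[0,0]
    return -R.T@t, R.T@np.array([p[0],p[1],1])
def onz(n,u,v,z):
    o,d=ray(n,u,v); return o+d*(z-o[2])/d[2]
def proj(n,X):
    f,cx,cy,k,R,t=cal(n); K=np.array([[f,0,cx],[0,f,cy],[0,0,1.]])
    return cv2.projectPoints(np.array([X],float),cv2.Rodrigues(R)[0],t,K,np.array([k,0,0,0.]))[0].ravel()
def snap(n,name):
    im=np.array(arm.camera(n)); cv2.imwrite(f"pics/{name}.png",im[:,:,::-1]); return im
E
python3 - <<'E'
from h import *
for n in("top","side"):
    snap(n,n+"0"); f,cx,cy,k,R,t=cal(n); print(n,f,cx,cy,k,(-R.T@t).round(),R.round(2).tolist())
s=arm.state(); print(s["clock"],s["eef_pos"],s["eef_rot"],s["gripper_width"])
E
```

```text
pics
top 456.72436955085215 332.39703103544946 239.2212804656484 0.007351213273298113 [391.  20. 992.] [[-0.01, -1.0, 0.02], [-0.99, 0.0, -0.16], [0.16, -0.02, -0.99]]
side 443.1992910699676 322.81863992999337 245.43382871174526 -0.02379712544620041 [193. 585. 668.] [[-0.88, -0.48, 0.01], [-0.32, 0.58, -0.75], [0.36, -0.66, -0.66]]
0.1 [125.67151852 535.12319351 303.088779  ] [ 8.44047185e-04  9.93344434e-01 -1.15178632e-01 -7.71729584e-05] 85.56885949735519
```

View pics/top0.png

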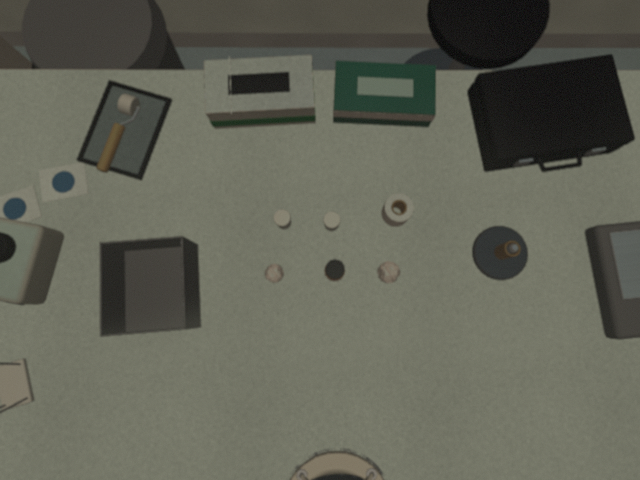

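View pics/side0.png

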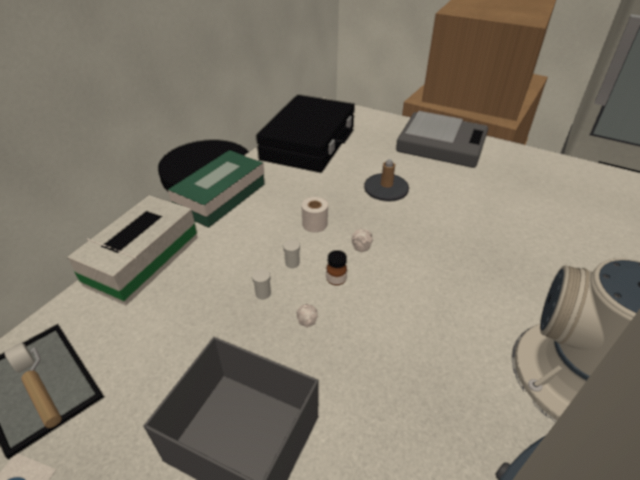

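The top view shows the bin around (150,287), wads at (274,272) and (388,271), the jar at (335,270), pots at (282,218) and (331,220), the roll at (398,208) and the stand at (500,252). The side view shows the same layout, with the larger-looking wad still to be decided by measurement.

```bash
python3 - <<'E'
from h import *
im=cv2.imread("pics/top0.png"); bg=cv2.medianBlur(im,101).astype(int)
d=np.abs(im.astype(int)-bg).max(2)
m=(cv2.GaussianBlur(d.astype(np.float32),(3,3),0)>14).astype(np.uint8)
n,l,st,c=cv2.connectedComponentsWithStats(m)
for i in range(1,n):
    x,y,w,h,a=st[i]
    if a>60 and 90<c[i][0]<540 and 180<c[i][1]<350: print("top",x,y,w,h,a,c[i].round(1), onz("top",*c[i],0).round(), onz("top",*c[i],50).round())
im=cv2.imread("pics/side0.png"); bg=cv2.medianBlur(im,101).astype(int)
d=np.abs(im.astype(int)-bg).max(2); m=(d>20).astype(np.uint8)
n,l,st,c=cv2.connectedComponentsWithStats(m)
for i in range(1,n):
    x,y,w,h,a=st[i]
    if a>60 and 230<c[i][0]<420 and 150<c[i][1]<340: print("side",x,y,w,h,a,c[i].round(1), onz("side",*c[i],22).round())
a=cv2.imread("pics/top0.png")
v=np.vstack([cv2.resize(a[180:300,250:450],(800,480),interpolation=cv2.INTER_CUBIC)])
cv2.imwrite("pics/c1.png",np.clip(v*1.6,0,255))
b=np.hstack([cv2.resize(a[220:290,465:540],(400,373),interpolation=cv2.INTER_CUBIC),cv2.resize(a[225:345,85:214],(400,373),interpolation=cv2.INTER_CUBIC)])
cv2.imwrite("pics/c2.png",np.clip(b*1.8,0,255))
E
```

```text
top 391 199 16 17 202 [398.9 206.8] [ 620. -145.    0.] [ 608. -137.   50.]
top 381 205 26 22 202 [390.3 219. ] [ 592. -125.    0.] [ 582. -118.   50.]
top 275 211 17 19 214 [282.8 219.9] [591. 113.   0.] [581. 108.  50.]
top 325 214 13 12 120 [331.1 219.3] [592.   6.   0.] [582.   7.  50.]
top 324 224 15 8 68 [330.8 227.8] [573.   7.   0.] [563.   8.  50.]
top 471 225 58 56 2527 [499.6 252.5] [ 516. -364.    0.] [ 509. -345.   50.]
top 99 235 103 102 5448 [145.9 284.9] [450. 405.   0.] [447. 386.  50.]
top 324 258 22 24 409 [334.3 269.7] [480.  -0.   0.] [475.   1.  50.]
top 377 263 24 20 182 [385.9 274.6] [ 469. -112.    0.] [ 465. -106.   50.]
top 272 265 12 18 80 [279.5 273.4] [472. 119.   0.] [468. 114.  50.]
side 68 0 572 306 32228 [318.4 158. ] [ 731. -374.   22.]
side 363 159 47 43 1262 [386.3 184.3] [ 512. -346.   22.]
side 307 200 15 9 104 [314.4 204.2] [ 632. -178.   22.]
side 301 208 28 24 519 [314.6 220.3] [ 600. -123.   22.]
side 351 236 22 17 229 [360.6 244. ] [470. -99.  22.]
side 283 246 18 23 286 [291.8 257.6] [579.  12.  22.]
side 325 250 23 36 720 [336.4 267.4] [483.  -8.  22.]
side 252 276 20 24 318 [262.4 288.5] [583. 117.  22.]
side 296 309 22 19 179 [306.6 319.5] [467. 141.  22.][ WARN:0@0.441] global loadsave.cpp:1063 imwrite_ Unsupported depth image for selected encoder is fallbacked to CV_8U.
```

View pics/c1.png

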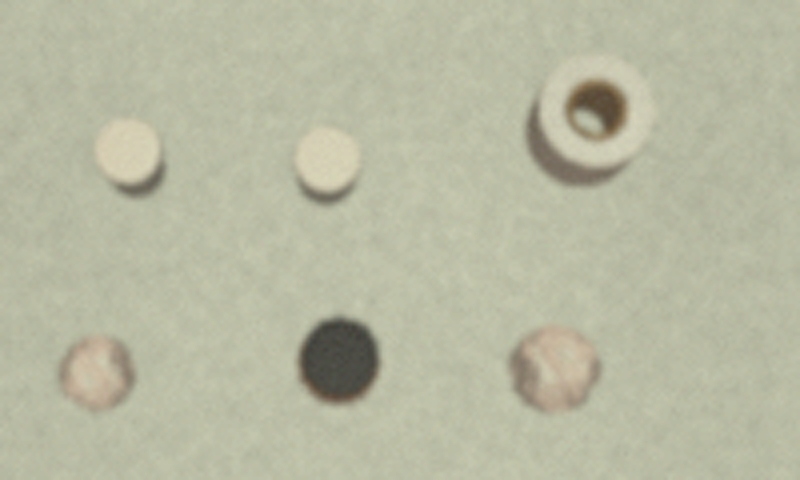

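View pics/c2.png

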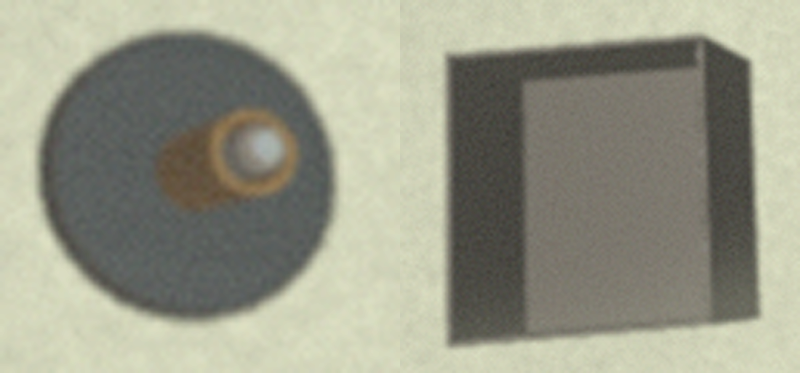

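```bash
python3 - <<'E'
from h import *
def c1(x,y): return 250+(x+.5)/4-.5,180+(y+.5)/4-.5
def c2(x,y): return 465+(x+.5)/5.333-.5,220+(y+.5)/5.333-.5
def c3(x,y): return 85+(x-400+.5)/3.1-.5,225+(y+.5)/3.1-.5
P=lambda n,p,z:print(n,np.round(p,1),onz("top",*p,z).round(1))
P("wadb",c1(97,373),20);P("wada",c1(555,368),24);P("potA",c1(128,152),55);P("potB",c1(327,160),55);P("jar",c1(340,358),65)
P("roll top",c1(596,112),60);P("bore",c1(596,110),60)
P("rollL",c1(538,112),60);P("rollR",c1(654,112),60)
P("disc",c2(188,175),12);P("core",c2(255,151),74);P("tip",c2(264,150),86)
P("discL",c2(41,175),10);P("discR",c2(334,175),14)
for q in((448,57),(448,345),(702,38),(712,320)):P("rim",c3(*q),110)
for q in((750,62),(758,317)):P("base",c3(*q),0)
def tri(a,b):
    (o,d),(p,e)=ray("top",*a),ray("side",*b); s=np.linalg.lstsq(np.c_[d,-e],p-o,rcond=None)[0]
    A,B=o+d*s[0],p+e*s[1]; return ((A+B)/2).round(1),np.linalg.norm(A-B).round(1)
print("wada",tri(c1(555,368),(362,240)),"wadb",tri(c1(97,373),(307,315.5)))
im=cv2.imread("pics/side0.png")
cv2.imwrite("pics/s1.png",np.clip(np.hstack([cv2.resize(im[190:240,290:340],(400,400),interpolation=cv2.INTER_CUBIC),cv2.resize(im[150:210,357:417],(400,400),interpolation=cv2.INTER_CUBIC)])*1.4,0,255).astype(np.uint8))
s=arm.state();from scipy.spatial.transform import Rotation as Ro
q=s["eef_rot"];print(Ro.from_quat([q[1],q[2],q[3],q[0]]).as_matrix().round(3).tolist())
E
```

```text
wadb [273.9 272.9] [472.1 128.8  20. ]
wada [388.4 271.6] [ 472.9 -114.6   24. ]
potA [281.6 217.6] [584.6 110.2  55. ]
potB [331.4 219.6] [579.9   6.3  55. ]
jar [334.6 269.1] [475.2   0.5  65. ]
roll top [398.6 207.6] [ 603.9 -134.7   60. ]
bore [398.6 207.1] [ 605.  -134.7   60. ]
rollL [384.1 207.6] [ 604.  -104.3   60. ]
rollR [413.1 207.6] [ 603.8 -165.1   60. ]
disc [499.8 252.4] [ 514.3 -360.2   12. ]
core [512.4 247.9] [ 515.6 -362.4   74. ]
tip [514.1 247.7] [ 514.4 -360.9   86. ]
discL [472.3 252.4] [ 514.9 -300.7   10. ]
discR [527.2 252.4] [ 513.8 -419.1   14. ]
rim [100.1 243. ] [524.5 454.7 110. ]
rim [100.1 336. ] [348.4 442.1 110. ]
rim [182.1 236.9] [535.7 297.9 110. ]
rim [185.3 327.9] [361.8 284.2 110. ]
base [197.6 244.7] [536.5 298.1   0. ]
base [200.1 326.9] [359.9 285.9   0. ]
wada (array([ 473.5, -115.1,   20.3]), np.float64(0.6)) wadb (array([472.7, 129.3,  17.7]), np.float64(0.9))
[[0.973, -0.229, -0.0], [-0.229, -0.973, -0.002], [0.0, 0.002, -1.0]]
```

View pics/s1.png

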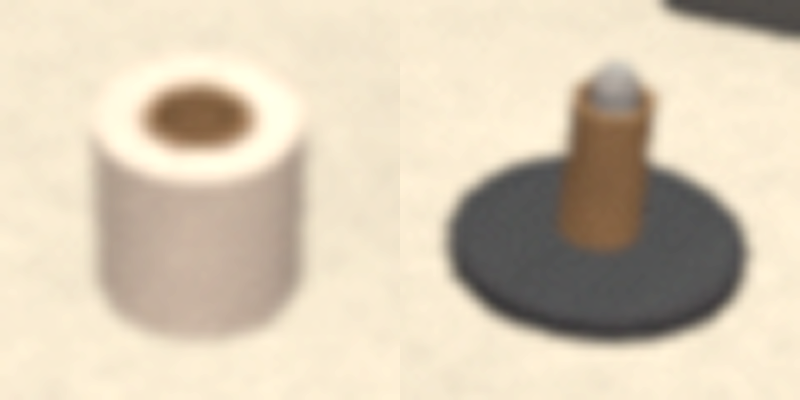

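The close-ups show the roll upright with its bore visible at about (315,204), and the core over the spindle with the tip showing. The sizes agree: the roll measures 61 mm, the disc 118 mm and the bin 177 x 157 mm. I'll align the tool with the world axes and go over wad_b.

```bash
python3 -m handwheel '[0,0,0,0,0,-6.6,1, 0,0,0,0,0,-13.24,1, 0,0,0,0,0,-13.24,1]' && python3 -m handwheel '[0.02,0.024,0,0,0,0,1, 0.043,0.05,0,0,0,0,1, 0.065,0.076,0,0,0,0,1, 0.087,0.102,0,0,0,0,1, 0.109,0.128,0,0,0,0,1, 0.131,0.154,0,0,0,0,1, 0.153,0.18,0,0,0,0,1, 0.175,0.206,0,0,0,0,1]' && python3 -m handwheel '[0.022,0.026,0,0,0,0,1, 0.044,0.052,0,0,0,0,1, 0.066,0.078,0,0,0,0,1, 0.088,0.104,0,0,0,0,1, 0.11,0.13,0,0,0,0,1, 0.132,0.156,0,0,0,0,1, 0.154,0.182,0,0,0,0,1, 0.171,0.2,0,0,0,0,1]'
```

```text
clock: 0.35
eef_pos: [125.7, 535.2, 303.3]
eef_rot: [0.001, 1.0, 0.002, -0.0]
contact_force: [0.5, 0.6, -1.5]
gripper_width: 85.4
grip_force: 0.0
clock: 1.02
eef_pos: [301.4, 327.9, 303.8]
eef_rot: [0.0, 1.0, -0.002, -0.0]
contact_force: [0.3, -0.9, 0.2]
gripper_width: 85.3
grip_force: 0.0
clock: 1.68
eef_pos: [472.9, 127.3, 303.7]
eef_rot: [0.0, 1.0, -0.002, -0.0]
contact_force: [-0.0, -0.2, -0.2]
gripper_width: 85.4
grip_force: 0.0
```

```bash
python3 -m handwheel '[0,-0.0015,0.035,0,0,0,1, 0,-0.0015,0.075,0,0,0,1, 0,-0.0015,0.115,0,0,0,1, 0,-0.0015,0.15,0,0,0,1, 0,-0.0015,0.18,0,0,0,1, 0,-0.0015,0.205,0,0,0,1, 0,-0.0015,0.224,0,0,0,1, 0,-0.0015,0.224,0,0,0,1]' && python3 -m handwheel '[0,0,0,0,0,0,0, 0,0,0,0,0,0,0, 0,0,0,0,0,0,0, 0,0,0,0,0,0,0, 0,0,0,0,0,0,0, 0,0,0,0,0,0,0, 0,0,0,0,0,0,0, 0,0,0,0,0,0,0]'
```

```text
clock: 2.35
eef_pos: [469.4, 129.7, 76.0]
eef_rot: [0.002, 1.0, -0.002, -0.004]
contact_force: [-0.6, 0.8, 0.7]
gripper_width: 85.4
grip_force: 0.0
clock: 3.02
eef_pos: [472.8, 131.5, 81.7]
eef_rot: [-0.001, 1.0, 0.0, 0.001]
contact_force: [-1.4, 0.5, 7.2]
gripper_width: 37.1
grip_force: 59.9
```

```bash
python3 -m handwheel '[0,0,-0.02,0,0,0,0, 0,0,-0.05,0,0,0,0, 0,0,-0.08,0,0,0,0, 0,0,-0.11,0,0,0,0, 0,0,-0.14,0,0,0,0, 0,0,-0.16,0,0,0,0, 0,0,-0.17,0,0,0,0, 0,0,-0.17,0,0,0,0]' && python3 -m handwheel '[-0.004,-0.03,0,0,0,0,0, -0.008,-0.065,0,0,0,0,0, -0.012,-0.1,0,0,0,0,0, -0.016,-0.135,0,0,0,0,0, -0.02,-0.17,0,0,0,0,0, -0.024,-0.205,0,0,0,0,0, -0.028,-0.23,0,0,0,0,0, -0.03,-0.24,0,0,0,0,0]' && python3 -m handwheel '[0,0,0,0,0,0,0, 0,0,0.03,0,0,0,0, 0,0,0.06,0,0,0,0, 0,0,0.09,0,0,0,0, 0,0,0.1,0,0,0,0, 0,0,0.1,0,0,0,0]'
```

```text
clock: 3.68
eef_pos: [472.8, 131.4, 252.8]
eef_rot: [-0.001, 1.0, 0.0, 0.003]
contact_force: [0.1, -0.3, -0.6]
gripper_width: 37.1
grip_force: 60.3
clock: 4.35
eef_pos: [440.6, 373.7, 247.5]
eef_rot: [0.001, 1.0, 0.001, -0.001]
contact_force: [0.5, -0.2, -0.3]
gripper_width: 37.1
grip_force: 60.3
clock: 4.85
eef_pos: [440.8, 368.6, 146.7]
eef_rot: [0.003, 1.0, -0.001, -0.002]
contact_force: [-0.2, -0.5, 0.9]
gripper_width: 37.6
grip_force: 60.3
```

```bash
python3 -m handwheel '[0,0,0,0,0,0,1, 0,0,0,0,0,0,1, 0,0,0,0,0,0,1, 0,0,0,0,0,0,1, 0,0,0,0,0,0,1, 0,0,0,0,0,0,1, 0,0,0,0,0,0,1]' && python3 -m handwheel '[0,0,-0.03,0,0,0,1, 0,0,-0.07,0,0,0,1, 0,0,-0.11,0,0,0,1, 0,0,-0.14,0,0,0,1, 0,0,-0.14,0,0,0,1]' && python3 -m handwheel '[0.004,0.04,0,0,0,0,1, 0.008,0.08,0,0,0,0,1, 0.012,0.12,0,0,0,0,1, 0.016,0.16,0,0,0,0,1, 0.02,0.2,0,0,0,0,1, 0.022,0.24,0,0,0,0,1, 0.024,0.28,0,0,0,0,1, 0.026,0.3,0,0,0,0,1]'
```

```text
clock: 5.43
eef_pos: [441.9, 371.1, 150.2]
eef_rot: [-0.0, 1.0, 0.0, 0.0]
contact_force: [-0.5, 0.9, -0.3]
gripper_width: 85.5
grip_force: 0.0
clock: 5.85
eef_pos: [443.8, 372.3, 298.0]
eef_rot: [-0.004, 1.0, 0.0, 0.005]
contact_force: [1.1, -0.3, 0.1]
gripper_width: 85.4
grip_force: 0.0
clock: 6.52
eef_pos: [467.3, 67.7, 290.3]
eef_rot: [0.0, 1.0, -0.001, 0.0]
contact_force: [0.4, 0.5, -0.4]
gripper_width: 85.1
grip_force: 0.0
```

```bash
python3 -m handwheel '[0.002,0.03,0,0,0,0,1, 0.003,0.07,0,0,0,0,1, 0.004,0.11,0,0,0,0,1, 0.005,0.145,0,0,0,0,1, 0.005,0.17,0,0,0,0,1, 0.005,0.183,0,0,0,0,1, 0.005,0.183,0,0,0,0,1, 0.005,0.183,0,0,0,0,1]'; python3 - <<'E'
from h import *
a=snap("side","b1")[:,:,::-1]; cv2.imwrite("pics/b1c.png",np.clip(cv2.resize(a[180:480,140:540],(800,600))*1.4,0,255).astype(np.uint8))
E
```

```text
clock: 7.18
eef_pos: [472.8, -112.4, 289.7]
eef_rot: [-0.0, 1.0, -0.001, -0.0]
contact_force: [1.4, 0.1, -0.2]
gripper_width: 85.2
grip_force: 0.0
```

View pics/b1c.png

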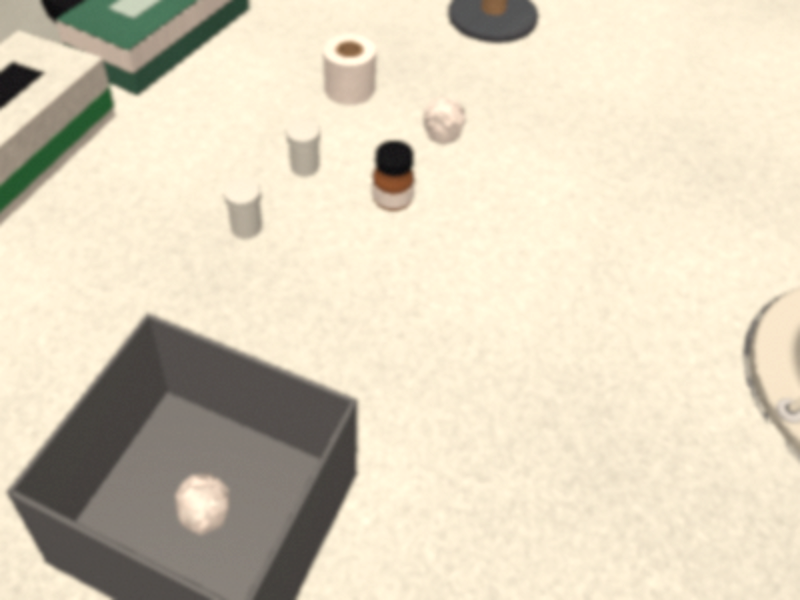

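wad_b lies in the bin at about (200,503) in the crop, and everything else is undisturbed. Next is wad_a.

```bash
python3 -m handwheel '[0,0.0025,0.035,0,0,0,1, 0,0.0025,0.075,0,0,0,1, 0,0.0025,0.115,0,0,0,1, 0,0.0025,0.15,0,0,0,1, 0,0.0025,0.18,0,0,0,1, 0,0.0025,0.2,0,0,0,1, 0,0.0025,0.208,0,0,0,1, 0,0.0025,0.208,0,0,0,1]' && python3 -m handwheel '[0,0,0,0,0,0,0, 0,0,0,0,0,0,0, 0,0,0,0,0,0,0, 0,0,0,0,0,0,0, 0,0,0,0,0,0,0, 0,0,0,0,0,0,0, 0,0,0,0,0,0,0, 0,0,0,0,0,0,0]' && python3 -m handwheel '[0,0,-0.02,0,0,0,0, 0,0,-0.05,0,0,0,0, 0,0,-0.08,0,0,0,0, 0,0,-0.11,0,0,0,0, 0,0,-0.14,0,0,0,0, 0,0,-0.16,0,0,0,0, 0,0,-0.17,0,0,0,0, 0,0,-0.17,0,0,0,0]'
```

```text
clock: 7.9
eef_pos: [472.1, -113.7, 80.4]
eef_rot: [0.0, 1.0, 0.001, -0.002]
contact_force: [-0.4, -0.4, -0.3]
gripper_width: 85.3
grip_force: 0.0
clock: 8.57
eef_pos: [474.1, -114.4, 84.0]
eef_rot: [-0.0, 1.0, 0.0, 0.002]
contact_force: [-2.3, 3.1, 8.4]
gripper_width: 44.4
grip_force: 60.6
clock: 9.23
eef_pos: [474.0, -114.6, 254.9]
eef_rot: [0.0, 1.0, 0.0, 0.003]
contact_force: [0.0, 0.2, -1.0]
gripper_width: 44.3
grip_force: 61.4
```

```bash
python3 -m handwheel '[-0.004,-0.03,0,0,0,0,0, -0.008,-0.065,0,0,0,0,0, -0.012,-0.1,0,0,0,0,0, -0.016,-0.135,0,0,0,0,0, -0.02,-0.17,0,0,0,0,0, -0.024,-0.205,0,0,0,0,0, -0.028,-0.24,0,0,0,0,0, -0.032,-0.275,0,0,0,0,0]' && python3 -m handwheel '[-0.006,-0.035,0,0,0,0,0, -0.012,-0.07,0,0,0,0,0, -0.018,-0.105,0,0,0,0,0, -0.024,-0.14,0,0,0,0,0, -0.03,-0.17,0,0,0,0,0, -0.036,-0.195,0,0,0,0,0, -0.038,-0.208,0,0,0,0,0, -0.038,-0.208,0,0,0,0,0]' && python3 -m handwheel '[0,0,0,0,0,0,0, 0,0,0.03,0,0,0,0, 0,0,0.06,0,0,0,0, 0,0,0.09,0,0,0,0, 0,0,0.1,0,0,0,0, 0,0,0.1,0,0,0,0]'
```

```text
clock: 9.9
eef_pos: [439.7, 161.9, 250.5]
eef_rot: [0.0, 1.0, 0.0, -0.001]
contact_force: [1.0, -0.9, -0.1]
gripper_width: 43.9
grip_force: 61.4
clock: 10.57
eef_pos: [401.9, 370.3, 249.9]
eef_rot: [0.001, 1.0, 0.001, -0.001]
contact_force: [-0.9, 0.3, -0.8]
gripper_width: 44.3
grip_force: 61.4
clock: 11.07
eef_pos: [402.2, 366.0, 149.2]
eef_rot: [0.003, 1.0, -0.001, -0.002]
contact_force: [-0.6, 0.0, 0.0]
gripper_width: 44.2
grip_force: 61.4
```

```bash
python3 -m handwheel '[0,0,0,0,0,0,1, 0,0,0,0,0,0,1, 0,0,0,0,0,0,1, 0,0,0,0,0,0,1, 0,0,0,0,0,0,1, 0,0,0,0,0,0,1, 0,0,0,0,0,0,1]' && python3 -m handwheel '[0,0,-0.03,0,0,0,1, 0,0,-0.07,0,0,0,1, 0,0,-0.11,0,0,0,1, 0,0,-0.14,0,0,0,1, 0,0,-0.14,0,0,0,1]' && python3 -m handwheel '[0.004,0.04,0,0,0,0,1, 0.008,0.08,0,0,0,0,1, 0.012,0.12,0,0,0,0,1, 0.016,0.16,0,0,0,0,1, 0.02,0.2,0,0,0,0,1, 0.03,0.24,0,0,0,0,1, 0.04,0.28,0,0,0,0,1, 0.05,0.32,0,0,0,0,1]' && python3 -m handwheel '[0.008,0.04,0,0,0,0,1, 0.016,0.08,0,0,0,0,1, 0.024,0.12,0,0,0,0,1, 0.032,0.16,0,0,0,0,1, 0.04,0.2,0,0,0,0,1, 0.044,0.24,0,0,0,0,1, 0.048,0.28,0,0,0,0,1, 0.052,0.32,0,0,0,0,1]'
```

```text
clock: 11.65
eef_pos: [402.9, 368.6, 152.2]
eef_rot: [-0.0, 1.0, 0.0, 0.0]
contact_force: [0.3, -0.5, -0.1]
gripper_width: 85.1
grip_force: 0.0
clock: 12.07
eef_pos: [404.8, 370.0, 299.7]
eef_rot: [-0.005, 1.0, 0.0, 0.005]
contact_force: [-0.4, -0.1, 0.5]
gripper_width: 85.1
grip_force: 0.0
clock: 12.73
eef_pos: [452.7, 46.6, 292.2]
eef_rot: [-0.0, 1.0, 0.001, 0.0]
contact_force: [1.0, 1.2, 0.3]
gripper_width: 85.3
grip_force: 0.0
clock: 13.4
eef_pos: [504.8, -273.5, 291.8]
eef_rot: [-0.0, 1.0, 0.0, -0.0]
contact_force: [1.3, 1.2, -0.4]
gripper_width: 85.7
grip_force: 0.0
```

```bash
python3 -m handwheel '[0.002,0.02,0,0,0,0,1, 0.005,0.05,0,0,0,0,1, 0.008,0.08,0,0,0,0,1, 0.01,0.0875,0,0,0,0,1, 0.01,0.0875,0,0,0,0,1, 0.01,0.0875,0,0,0,0,1]'; python3 - <<'E'
from h import *
print("core",onz("side",388.5,164.9,74),"roll",onz("side",314.3,204.3,60))
im=cv2.imread("pics/side0.png"); g=cv2.cvtColor(im,cv2.COLOR_BGR2HSV).astype(int)
m=((im.max(2)<80)).astype(np.uint8); m[:, :355]=0;m[:,420:]=0;m[:160]=0;m[210:]=0
p=np.argwhere(m)[:,::-1].astype(np.int32)
h=cv2.convexHull(p); e=cv2.fitEllipse(h); print(e, onz("side",*e[0],9))
t=cv2.imread("pics/top0.png"); print(t[252,485],t[248,512],t[207,388],t[207,399])
m=(t.max(2)<62).astype(np.uint8); m[:,:465]=0;m[:,535:]=0;m[:220]=0;m[285:]=0
h=cv2.convexHull(np.argwhere(m)[:,::-1].astype(np.int32)); e=cv2.fitEllipse(h); print(e,onz("top",*e[0],10))
E
```

```text
clock: 13.9
eef_pos: [515.0, -359.0, 291.3]
eef_rot: [-0.0, 1.0, -0.0, -0.0]
contact_force: [-0.3, 0.0, -0.2]
gripper_width: 85.1
grip_force: 0.0
core [ 515.6420402  -355.56521692   74.        ] roll [ 606.25693435 -132.4792158    60.        ]
((386.0473327636719, 187.01039123535156), (26.449377059936523, 43.55316162109375), 95.0895767211914) [ 513.95492998 -352.21340678    9.        ]
[49 51 49] [79 84 85] [112 126 128] [40 51 61]
((499.49029541015625, 252.45497131347656), (51.44795227050781, 54.541141510009766), 115.97097778320312) [ 514.47216457 -360.17208999   10.        ]
```

```bash
python3 -m handwheel '[0,0.001,0.035,0,0,0,1, 0,0.001,0.075,0,0,0,1, 0,0.001,0.11,0,0,0,1, 0,0.001,0.14,0,0,0,1, 0,0.001,0.165,0,0,0,1, 0,0.001,0.18,0,0,0,1, 0,0.001,0.188,0,0,0,1, 0,0.001,0.188,0,0,0,1]' && python3 -m handwheel '[0,0,0,0,0,0,0, 0,0,0,0,0,0,0, 0,0,0,0,0,0,0, 0,0,0,0,0,0,0, 0,0,0,0,0,0,0, 0,0,0,0,0,0,0, 0,0,0,0,0,0,0, 0,0,0,0,0,0,0]'; python3 - <<'E'
from h import *
a=snap("top","g1")[:,:,::-1];b=snap("side","g1s")[:,:,::-1]
cv2.imwrite("pics/g1c.png",np.clip(np.hstack([cv2.resize(a[190:310,440:560],(400,400)),cv2.resize(b[100:220,330:450],(400,400))])*1.5,0,255).astype(np.uint8))
print(arm.state()["eef_pos"],arm.state()["contact_force"],arm.state()["torque"])
E
```

```text
clock: 14.57
eef_pos: [514.4, -358.5, 102.5]
eef_rot: [-0.001, 1.0, 0.001, -0.001]
contact_force: [-0.2, 0.0, 0.2]
gripper_width: 85.7
grip_force: 0.0
clock: 15.23
eef_pos: [515.6, -360.3, 105.1]
eef_rot: [0.001, 1.0, 0.0, 0.001]
contact_force: [-0.6, 1.5, 5.9]
gripper_width: 30.6
grip_force: 59.6
[ 515.58500699 -360.26704706  105.14199408] [0.30116659 1.34765496 5.88773742] [ 0.54707401  0.12454721 -0.00858096]
```

View pics/g1c.png

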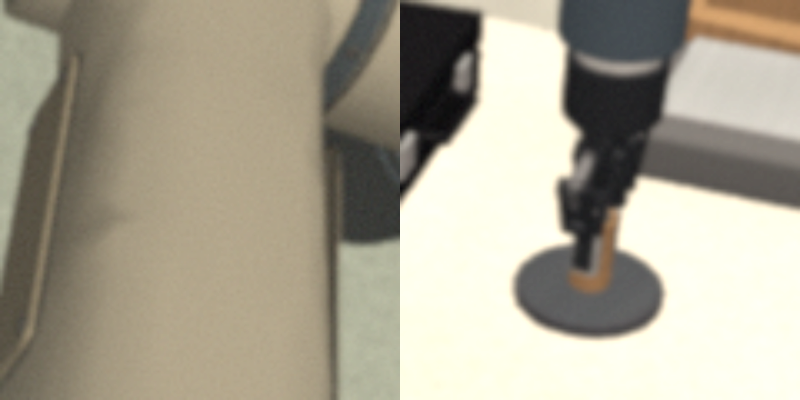

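The side crop shows the pads closed on the core at (590,260), clear of the disc. Now lift and carry.

```bash
python3 -m handwheel '[0,0,-0.01,0,0,0,0, 0,0,-0.025,0,0,0,0, 0,0,-0.04,0,0,0,0, 0,0,-0.06,0,0,0,0, 0,0,-0.08,0,0,0,0, 0,0,-0.1,0,0,0,0, 0,0,-0.125,0,0,0,0, 0,0,-0.15,0,0,0,0]' && python3 -m handwheel '[0,-0.02,-0.01,0,0,0,0, -0.002,-0.055,-0.01,0,0,0,0, -0.004,-0.09,-0.01,0,0,0,0, -0.006,-0.125,-0.01,0,0,0,0, -0.008,-0.16,-0.01,0,0,0,0, -0.01,-0.195,-0.01,0,0,0,0, -0.012,-0.23,-0.01,0,0,0,0, -0.014,-0.265,-0.01,0,0,0,0]' && python3 -m handwheel '[-0.002,-0.035,0,0,0,0,0, -0.004,-0.07,0,0,0,0,0, -0.006,-0.105,0,0,0,0,0, -0.008,-0.14,0,0,0,0,0, -0.01,-0.175,0,0,0,0,0, -0.012,-0.21,0,0,0,0,0, -0.014,-0.245,0,0,0,0,0, -0.016,-0.28,0,0,0,0,0]' && python3 -m handwheel '[0,-0.035,0,0,0,0,0, 0,-0.07,0,0,0,0,0, 0,-0.105,0,0,0,0,0, 0,-0.14,0,0,0,0,0, 0,-0.165,0,0,0,0,0, 0,-0.185,0,0,0,0,0, 0,-0.185,0,0,0,0,0, 0,-0.185,0,0,0,0,0]'
```

```text
clock: 16.0
eef_pos: [514.5, -359.8, 255.1]
eef_rot: [-0.0, 1.0, 0.0, -0.0]
contact_force: [0.8, -0.5, 0.5]
gripper_width: 31.0
grip_force: 59.3
clock: 16.67
eef_pos: [500.3, -93.5, 264.4]
eef_rot: [-0.0, 1.0, -0.0, 0.0]
contact_force: [-0.0, 0.2, -0.6]
gripper_width: 31.0
grip_force: 59.4
clock: 17.33
eef_pos: [484.2, 186.6, 264.4]
eef_rot: [-0.0, 1.0, 0.0, 0.0]
contact_force: [1.2, -0.1, 0.1]
gripper_width: 31.0
grip_force: 59.4
clock: 18.0
eef_pos: [484.5, 370.7, 263.5]
eef_rot: [0.0, 1.0, 0.001, -0.0]
contact_force: [0.9, -0.2, -0.2]
gripper_width: 30.9
grip_force: 59.4
```

```bash
python3 -m handwheel '[0,0,0.03,0,0,0,0, 0,0,0.06,0,0,0,0, 0,0,0.09,0,0,0,0, 0,0,0.1,0,0,0,0, 0,0,0.1,0,0,0,0, 0,0,0.1,0,0,0,0]' && python3 -m handwheel '[0,0,0,0,0,0,1, 0,0,0,0,0,0,1, 0,0,0,0,0,0,1, 0,0,0,0,0,0,1, 0,0,0,0,0,0,1, 0,0,0,0,0,0,1, 0,0,0,0,0,0,1]' && python3 -m handwheel '[0,0,-0.03,0,0,0,1, 0,0,-0.07,0,0,0,1, 0,0,-0.11,0,0,0,1, 0,0,-0.14,0,0,0,1, 0,0,-0.14,0,0,0,1]' && python3 -m handwheel '[0.006,0.03,0,0,0,0,1, 0.014,0.065,0,0,0,0,1, 0.022,0.1,0,0,0,0,1, 0.03,0.135,0,0,0,0,1, 0.038,0.17,0,0,0,0,1, 0.046,0.205,0,0,0,0,1, 0.054,0.23,0,0,0,0,1, 0.06,0.25,0,0,0,0,1]' && python3 -m handwheel '[0.006,0.03,0,0,0,0,1, 0.014,0.065,0,0,0,0,1, 0.022,0.1,0,0,0,0,1, 0.03,0.135,0,0,0,0,1, 0.038,0.17,0,0,0,0,1, 0.046,0.205,0,0,0,0,1, 0.054,0.235,0,0,0,0,1, 0.06,0.255,0,0,0,0,1]'; python3 - <<'E'
from h import *
for n in("top","side"): snap(n,"r_"+n)
a=cv2.imread("pics/r_side.png");t=cv2.imread("pics/r_top.png")
cv2.imwrite("pics/r_c.png",np.clip(np.hstack([cv2.resize(a[320:480,130:330],(400,320)),cv2.resize(t[220:345,80:236],(400,320))])*1.6,0,255).astype(np.uint8))
E
```

```text
clock: 18.5
eef_pos: [485.5, 369.6, 165.1]
eef_rot: [0.0, 1.0, 0.0, 0.001]
contact_force: [-0.7, -0.9, 0.7]
gripper_width: 30.7
grip_force: 59.4
clock: 19.08
eef_pos: [484.8, 370.1, 164.0]
eef_rot: [-0.0, 1.0, 0.0, 0.0]
contact_force: [0.4, 0.2, -0.3]
gripper_width: 85.2
grip_force: 0.0
clock: 19.5
eef_pos: [486.8, 370.9, 312.2]
eef_rot: [-0.004, 1.0, 0.0, 0.005]
contact_force: [0.1, -0.0, 0.8]
gripper_width: 85.6
grip_force: 0.0
clock: 20.17
eef_pos: [545.1, 117.8, 304.0]
eef_rot: [0.0, 1.0, -0.0, 0.0]
contact_force: [-0.3, 0.8, 0.2]
gripper_width: 85.4
grip_force: 0.0
clock: 20.83
eef_pos: [605.1, -137.8, 303.5]
eef_rot: [0.0, 1.0, -0.001, -0.0]
contact_force: [-0.2, 0.8, -0.8]
gripper_width: 85.6
grip_force: 0.0
```

View pics/r_c.png

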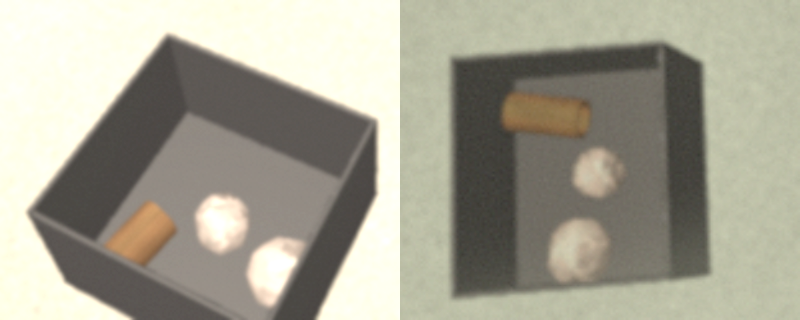

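The bin holds all three: the core at (545,115) and the wads at (598,172) and (578,250) in the top crop. Now the roll.

```bash
python3 -m handwheel '[0,-0.003,0.035,0,0,0,1, 0,-0.003,0.075,0,0,0,1, 0,-0.003,0.11,0,0,0,1, 0,-0.003,0.14,0,0,0,1, 0,-0.003,0.17,0,0,0,1, 0,-0.003,0.195,0,0,0,1, 0,-0.003,0.21,0,0,0,1, 0,-0.003,0.217,0,0,0,1]' && python3 -m handwheel '[0,0,0,0,0,0,1, 0,0,0,0,0,0,1, 0,0,0,0,0,0,0.5, 0,0,0,0,0,0,0, 0,0,0,0,0,0,0, 0,0,0,0,0,0,0, 0,0,0,0,0,0,0, 0,0,0,0,0,0,0]' && python3 -m handwheel '[0,0,-0.01,0,0,0,0, 0,0,-0.025,0,0,0,0, 0,0,-0.045,0,0,0,0, 0,0,-0.07,0,0,0,0, 0,0,-0.095,0,0,0,0, 0,0,-0.11,0,0,0,0, 0,0,-0.12,0,0,0,0, 0,0,-0.12,0,0,0,0]'
```

```text
clock: 21.6
eef_pos: [603.4, -131.1, 84.0]
eef_rot: [-0.0, 1.0, 0.0, -0.002]
contact_force: [-0.9, 0.1, 0.1]
gripper_width: 85.5
grip_force: 0.0
clock: 22.27
eef_pos: [606.2, -132.2, 89.2]
eef_rot: [0.0, 1.0, 0.0, 0.002]
contact_force: [-0.1, 0.1, 5.9]
gripper_width: 61.7
grip_force: 65.3
clock: 22.93
eef_pos: [605.8, -132.1, 209.8]
eef_rot: [0.0, 1.0, 0.0, 0.002]
contact_force: [0.2, -0.1, -1.5]
gripper_width: 61.3
grip_force: 65.5
```

```bash
python3 -m handwheel '[-0.004,0.01,-0.01,0,0,0,0, -0.014,0.035,-0.01,0,0,0,0, -0.026,0.065,-0.01,0,0,0,0, -0.038,0.095,-0.01,0,0,0,0, -0.05,0.125,-0.01,0,0,0,0, -0.062,0.155,-0.01,0,0,0,0, -0.074,0.185,-0.01,0,0,0,0, -0.084,0.21,-0.01,0,0,0,0]' && python3 -m handwheel '[-0.005,0.012,0,0,0,0,0, -0.007,0.018,0,0,0,0,0, -0.007,0.018,0,0,0,0,0, -0.007,0.018,0,0,0,0,0, -0.007,0.018,0,0,0,0,0]'; python3 - <<'E'
from h import *
b=snap("side","p_s")[:,:,::-1];a=snap("top","p_t")[:,:,::-1]
cv2.imwrite("pics/p_c.png",np.clip(np.hstack([cv2.resize(b[90:210,330:450],(400,400),interpolation=cv2.INTER_CUBIC),cv2.resize(a[190:310,440:560],(400,400))])*1.5,0,255).astype(np.uint8))
s=arm.state();print(s["eef_pos"],s["contact_force"])
E
```

```text
clock: 23.6
eef_pos: [519.1, -343.9, 215.6]
eef_rot: [-0.001, 1.0, -0.0, -0.001]
contact_force: [0.3, 0.1, -1.3]
gripper_width: 61.4
grip_force: 65.6
clock: 24.02
eef_pos: [514.5, -358.9, 216.6]
eef_rot: [-0.0, 1.0, 0.001, -0.0]
contact_force: [-0.2, 0.2, -2.2]
gripper_width: 61.6
grip_force: 65.6
[ 514.64587055 -358.83477466  216.87244355] [ 0.23819434 -0.3546621  -1.45790519]
```

View pics/p_c.png

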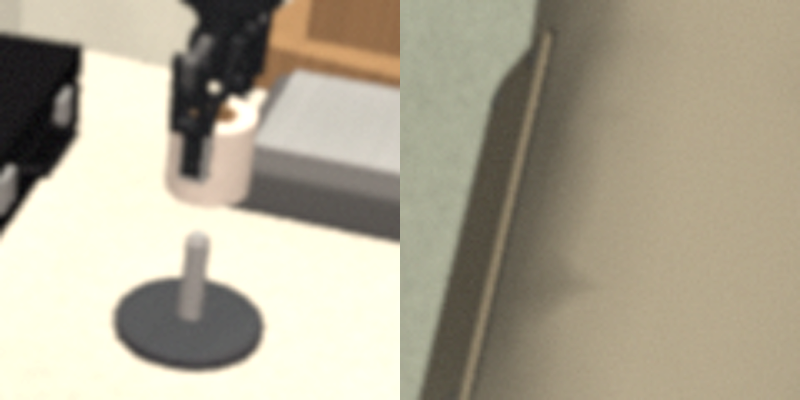

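The side crop shows the roll hanging upright above the bare spindle, tip at (197,237), and nearly in line with it. I'll compare their azimuths row by row.

```bash
python3 - <<'E'
from h import *
g=cv2.cvtColor(cv2.imread("pics/p_s.png"),cv2.COLOR_BGR2GRAY).astype(float)
L=lambda cx,cy:(330+(cx+.5)/3.333-.5,90+(cy+.5)/3.333-.5)
def az(u,v):
    o,d=ray("side",u,v); return np.arctan2(d[1],d[0])
o,_=ray("side",320,240); D=np.hypot(*(np.array([515,-360.])-o[:2])); a0=np.arctan2(-360-o[1],515-o[0])
def mid(v,uc,hw):
    row=g[v,:]; u=np.arange(640); gr=np.abs(np.gradient(cv2.GaussianBlur(g,(3,3),0)[v]))
    def e(lo,hi):
        s=slice(lo,hi); w=np.maximum(gr[s]-gr[s].max()*.3,0); return (w*u[s]).sum()/w.sum()
    return e(int(uc-hw-3),int(uc-hw+4)),e(int(uc+hw-3),int(uc+hw+4))
for name,pts,hw in(("spin",[(194,265+i*7) for i in range(6)],4),("roll",[(208,v) for v in(150,157,164,171,178)],12.5)):
    for p in pts:
        u,v=L(*p); v=int(round(v)); l,r=mid(v,u,hw); al,ar=az(l,v),az(r,v)
        print(name,v,round(l,2),round(r,2),"lat mm",round(((al+ar)/2-a0)*D,2),"width",round(abs(al-ar)*D,1))
n=np.array([-np.sin(a0),np.cos(a0)]);print("lat dir",n)
E
```

```text
spin 169 384.49 391.62 lat mm 1.95 width 18.1
spin 171 384.21 391.51 lat mm 1.82 width 18.6
spin 173 382.76 392.18 lat mm 2.23 width 24.1
spin 175 384.23 391.96 lat mm 0.0 width 19.8
spin 178 383.81 390.51 lat mm 1.48 width 17.3
spin 180 383.65 390.08 lat mm 1.61 width 16.7
roll 135 380.23 405.0 lat mm 0.89 width 59.4
roll 137 380.09 404.77 lat mm 0.76 width 59.4
roll 139 380.09 404.48 lat mm 0.51 width 58.9
roll 141 379.96 404.44 lat mm 0.14 width 59.3
roll 143 379.03 404.32 lat mm 0.84 width 61.5
lat dir [0.94655543 0.32254119]
```

```bash
python3 -m handwheel '[0.001,0.001,0.01,0,0,0,0, 0.0015,0.001,0.022,0,0,0,0, 0.0015,0.001,0.03,0,0,0,0, 0.0015,0.001,0.036,0,0,0,0, 0.0015,0.001,0.041,0,0,0,0, 0.0015,0.001,0.045,0,0,0,0, 0.0015,0.001,0.049,0,0,0,0, 0.0015,0.001,0.049,0,0,0,0]'; python3 -m handwheel '[0,0,0,0,0,0,0]'
```

```text
clock: 24.78
eef_pos: [515.3, -360.8, 167.1]
eef_rot: [-0.0, 1.0, 0.0, -0.0]
contact_force: [0.5, 0.7, -1.7]
gripper_width: 61.3
grip_force: 65.6
clock: 24.87
eef_pos: [515.6, -361.0, 167.9]
eef_rot: [0.0, 1.0, 0.0, -0.0]
contact_force: [0.6, 0.4, -1.9]
gripper_width: 61.9
grip_force: 65.6
```

The bottom of the roll is now about 9 mm below the tip and there's no contact force, so it is threaded on.

```bash
python3 -m handwheel '[0,0,0.006,0,0,0,0, 0,0,0.013,0,0,0,0, 0,0,0.02,0,0,0,0, 0,0,0.027,0,0,0,0, 0,0,0.034,0,0,0,0, 0,0,0.041,0,0,0,0, 0,0,0.048,0,0,0,0, 0,0,0.053,0,0,0,0]'; python3 -m handwheel '[0,0,0.002,0,0,0,0, 0,0,0.004,0,0,0,0, 0,0,0.006,0,0,0,0, 0,0,0.008,0,0,0,0, 0,0,0.009,0,0,0,0, 0,0,0.01,0,0,0,0, 0,0,0.01,0,0,0,0]'
```

```text
clock: 25.53
eef_pos: [515.3, -360.8, 113.7]
eef_rot: [-0.0, 1.0, 0.0, -0.0]
contact_force: [0.4, -0.2, -2.0]
gripper_width: 61.8
grip_force: 65.6
clock: 26.12
eef_pos: [515.5, -361.0, 104.8]
eef_rot: [-0.0, 1.0, 0.0, 0.0]
contact_force: [0.4, 0.0, -2.6]
gripper_width: 61.1
grip_force: 65.6
```

Not yet on the disc, so I'll go down in 0.5 mm steps until the force changes.

```bash
python3 -m handwheel '[0,0,0.0005,0,0,0,0, 0,0,0.001,0,0,0,0, 0,0,0.001,0,0,0,0, 0,0,0.001,0,0,0,0]'; python3 -m handwheel '[0,0,0.0005,0,0,0,0, 0,0,0.001,0,0,0,0, 0,0,0.001,0,0,0,0, 0,0,0.001,0,0,0,0]'
```

```text
clock: 26.45
eef_pos: [515.6, -361.0, 103.9]
eef_rot: [0.0, 1.0, 0.0, 0.0]
contact_force: [1.0, -0.9, -1.8]
gripper_width: 61.4
grip_force: 65.6
clock: 26.78
eef_pos: [515.6, -361.0, 103.3]
eef_rot: [0.0, 1.0, 0.0, 0.0]
contact_force: [-1.5, 1.3, 0.8]
gripper_width: 61.7
grip_force: 65.9
```

Contact is starting. Release, then retreat straight up.

```bash
python3 -m handwheel '[0,0,0.0005,0,0,0,0, 0,0,0.0005,0,0,0,1, 0,0,0.0005,0,0,0,1, 0,0,0.0005,0,0,0,1, 0,0,0.0005,0,0,0,1, 0,0,0.0005,0,0,0,1, 0,0,0.0005,0,0,0,1]' && python3 -m handwheel '[0,0,-0.01,0,0,0,1, 0,0,-0.03,0,0,0,1, 0,0,-0.055,0,0,0,1, 0,0,-0.085,0,0,0,1, 0,0,-0.115,0,0,0,1, 0,0,-0.145,0,0,0,1, 0,0,-0.175,0,0,0,1, 0,0,-0.2,0,0,0,1]' && python3 -m handwheel '[-0.02,-0.03,0,0,0,0,1, -0.04,-0.06,0,0,0,0,1, -0.06,-0.09,0,0,0,0,1, -0.08,-0.12,0,0,0,0,1, -0.1,-0.15,0,0,0,0,1, -0.12,-0.18,0,0,0,0,1, -0.14,-0.21,0,0,0,0,1, -0.14,-0.21,0,0,0,0,1]'; python3 - <<'E'
from h import *
b=snap("side","f_s");a=snap("top","f_t")
b,a=b[:,:,::-1],a[:,:,::-1]
cv2.imwrite("pics/f_c.png",np.clip(np.vstack([np.hstack([cv2.resize(b[100:220,330:450],(300,300),interpolation=cv2.INTER_CUBIC),cv2.resize(a[200:300,455:555],(300,300),interpolation=cv2.INTER_CUBIC)]),cv2.resize(b[130:480,120:540],(600,300))[:,:]])*1.5,0,255).astype(np.uint8))
E
```

```text
clock: 27.37
eef_pos: [515.6, -361.0, 102.3]
eef_rot: [-0.0, 1.0, 0.0, -0.0]
contact_force: [0.1, -0.0, 0.1]
gripper_width: 85.5
grip_force: 0.0
clock: 28.03
eef_pos: [515.3, -361.1, 306.1]
eef_rot: [0.001, 1.0, 0.0, 0.001]
contact_force: [0.2, -0.6, -0.2]
gripper_width: 85.2
grip_force: 0.0
clock: 28.7
eef_pos: [372.4, -148.0, 303.8]
eef_rot: [-0.001, 1.0, 0.002, 0.001]
contact_force: [-0.5, -0.8, -0.6]
gripper_width: 85.4
grip_force: 0.0
```

View pics/f_c.png

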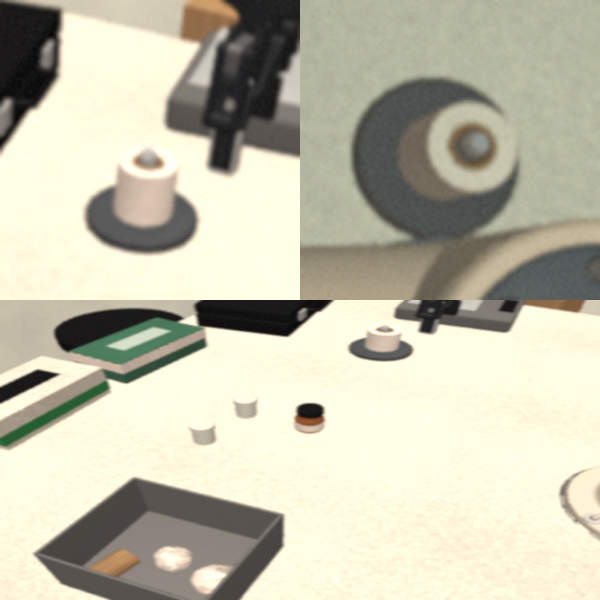

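The roll stands flat on the disc with the spindle tip showing in its bore, at (472,147) in the top crop. All three waste items are in the bin, and the pots and jar haven't moved.

```bash
python3 -m handwheel '[0,0,0,0,0,0,1, 0,0,0,0,0,0,1, 0,0,0,0,0,0,1, 0,0,0,0,0,0,1]' | head -3; python3 -c "
from workcell import arm
print(arm.sign_off())"
```

```text
clock: 29.13
eef_pos: [375.8, -151.5, 302.1]
eef_rot: [0.0, 1.0, -0.0, -0.0]
the job is handed in; nothing more can be done
None
```

The job is handed in at about 29 s: the core and both paper balls are in the bin, the fresh roll stands fully down over the spindle, and the last pictures show the pots and jar still standing in place. The sign-off gave no pass or fail result.

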